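# Fit the rail-scraper iron over its locating pin

### The job

Pick up the flat scraper iron and lay it in the scraper holder, between the four guide cheeks, with its notch over the locating pin so that it lies flush on the bed; the pin may be set anywhere along its short slot, so slide the iron about on it with a light touch, always well under 20 N, until the notch drops over it. Then slide the keeper fully home over the end of the iron, let go, and leave the other things on the bench where they are.

Things in the scene. Friction and masses are not known exactly. Their poses are not given: they have to be found in the camera images.
- iron: The scraper iron: flat steel plate 30 mm (x) x 110 mm (y) x 5 mm (z), 0.10 to 0.16 kg, lying flat on the bench, turned at most 0.5 rad from the holder. Origin: centre of its underside; z up, y along its length. Its one notch is in the +x long edge. Goes into the holder with its +x and +y along the holder's. Grip it across its width near the middle, clear of the notch.
- iron_notch (a point): Middle of the iron's notch on the underside, 9 mm to +x and 25 mm to +y of the iron's origin. The notch is open to +x, cut right through, square-cornered, 8.4 mm wide along y and 12 mm deep along x.
- iron_tail (a point): Point on the iron's underside 50 mm to -y of its origin, near the end that the keeper covers.
- holder: The scraper holder, screwed to the bench. Dark base plate 56 mm (x) x 220 mm (y) x 6 mm, y = -143 to +77 mm; on it a light metal bed between four cheeks, a pin in a slot, and the keeper at the -y end. Origin: on the bench below the middle of the bed; y along the bed, z up.
- bed (a point): Middle of the bed's top, 16 mm above the bench. The bed is 26 mm wide (x) and 144 mm long (y), narrower than the iron, with free space beside the iron's middle for fingers. A seated iron lies flush here, its underside 16 mm above the bench, its origin within 2 mm of this point in x and within 13 mm in y, depending on where the pin is. It needs no pressing: metal on metal here is stiff.
- slot (a point): Middle of the pin's slot, on the bed's top, at holder x = 8.8, y = 25 mm. The single round steel pin, 6 mm thick, 5 mm tall (top 21 mm above the bench), is clamped up to 12 mm from here along holder +y or -y, differently each time; its place is not reported. Off the notch the iron rides on the pin's top, 5 mm high; with 1.2 mm play either way along y it drops over it.
- cheek (a point): Middle of the top of the guide cheek at holder x = +20, y = +46 mm, 21 mm above the bench. Four such fixed blocks, 6 (x) x 12 (y) mm, stand at x = +-20, y = +-46 mm: 34 mm clear between them in x for the 30 mm wide iron.
- keeper (a joint): Travel of the keeper in m along the holder's +y: 0 drawn back (starts 0 to 0.003), 0.038 fully home (end stop). Slides against about 1.5 N friction, stays where left. Its lip is a bar 14 mm wide, 5 mm thick, underside 23 mm above the bench (2 mm over a seated iron), front end at holder y = -76 mm + travel.
- keeper_knob (a point): Centre of the top face of the keeper's knob, an upright ribbed block 14 x 14 mm, its top 58 mm above the bench and 30 mm above the keeper's bar; moves with the keeper, at holder x = 0, y = -119 mm + travel.
- track_rubber: Bystander: reddish-brown track-cleaning rubber block, 23 x 52 x 13 mm, on the bench between iron and holder. Origin: centre of underside.
- screw_tin: Bystander: round low tin with a cream lid, 54 mm across, 21 mm high. Origin: centre of underside.
- pliers: Bystander: blue-handled pliers, 136 mm long. Origin: centre of underside.
- screwdriver_red: Bystander: red-handled screwdriver, 152 mm long. Origin: centre of underside.
- glue_bottle: Bystander: white glue bottle with a blue cap, 32 mm across, 83 mm high. Origin: centre of underside.
- rerailer: Bystander: grey rerailing ramp, 34 x 100 x 18 mm. Origin: centre of underside.

How it is judged:
By the outcome, as a careful person would: the job done as asked, in the order asked, and still so for the second after the job is handed in, with the robot touching nothing.
It also fails if it takes over 61 s, if anything falls off the work surface, if the arm or the gripper's body presses on something with over 40 N, if the wrist force passes 120 N, or if a joint passes its speed limit or range.

### The arm

A 7-joint arm with a two-finger parallel gripper is mounted at the origin on a cart in front of the work surface, level with it; the furniture and walls round the work are solid. World frame = base frame: x ahead of the robot, y to its left, z up, the work surface at z = 0. Lengths are in m, angles in rad, forces in N, time in s.
With the tool pointing down it reaches from about 0.375 to 0.925 m from the base axis. Payload 3.1 kg.
Tool frame: the origin (TCP) lies between the finger pads; the fingertips stand 19 mm ahead of it and the grasp point (between the pads) is the TCP; z points along the fingers, y is the direction in which the jaws open and shut (so a half turn about z gives the same grasp; the last joint's range is limited). The gripper opens to 85 mm and grips with 20 to 120 N. Pads are 22 mm wide; open, the fingers measure 114 mm over their backs; the gripper's body (76 mm by 85 mm) begins 54 mm behind the grasp point. The pads swing forward as they close: fully open they stand 13 mm farther back than shut.
Start: joints at [1.093, 0.383, 0.044, 1.598, -0.018, 1.161, -0.05], TCP at [0.241, -0.604, 0.25] pointing down, gripper open.
Joint ranges: [-2.61, 2.61], [-0.41, 2.15], [-1.48, 1.57], [0, 2.5], [-1.57, 4.71], [0.05, 1.97], [-2.85, 2.85]. Speed limits (rad/s): [2.79, 2.79, 3.14, 3.14, 3.14, 3.14, 3.14].

### API

Orientations are given as a unit quaternion [x, y, z, w].
In Python, from bench import move_ptp, movel, move_j, move_gripper, pause, inverse_kinematics, read_camera, camera_params, MotionError, sign_off, look_for, tip_of, read_time_s, read_qpos, read_joint_vel, read_effort, read_eef_pos, read_tcp_rot, read_ft_force, read_ft_torque, read_finger_gap gives the robot as it stands. Calls block until the motion is done:
- move_ptp(position, orientation): joint-space move of the TCP to a pose.
- movel(position, orientation=None, speed=0.15): straight line of the TCP; orientation=None keeps the orientation; speed is the mean speed in m/s.
- move_j(angles): joint-space move.
- move_gripper(opening, effort=None): finger opening in m; effort is the grip in N (None keeps the last); returns when the fingers have stopped.
- pause(seconds).
- inverse_kinematics(position, orientation): joint angles nearest the present ones, or None.
- read_camera(name): name is "scene" or "top"; returns the picture (384x512x3 uint8, red, green, blue); there is no depth.
- camera_params(name): a dict with "K" (3x3 intrinsics, pixels), "camera_from_world" (4x4, takes a point from world to camera coordinates). Camera axes: x right, y down, z forward; pixel columns grow to the right and rows downward; lengths in m; the calibration is good to about 2 mm. A picture is of the moment at which its call begins. camera_params takes no time and is no camera call.
A pose or a line that the arm cannot do raises MotionError and nothing moves.
- sign_off(): hands the job in, once; it reports no verdict.
Trained networks look in the newest picture that a camera, given by its name, has taken for a name from the list of things; names that differ only in an ending like _2 or _b are one class to them, and where a whole thing is asked for, a point or a joint stands for the part that bears it (a point fixed in the world has none). Each returns a list of dicts, best first, with "confidence" (0 to 1); they miss things now and then, are a little off and sometimes report something else, mostly with a low value. They report only what shows in the picture. A call takes as long as a camera call.
- look_for(camera, name): "at" ([column, row] in pixels, amid what is visible of it).
- tip_of(camera, name): "at" ([column, row] in pixels: a listed point, or the origin of a listed thing).
Readings, each from a call of its own:
- read_time_s(): time.
- read_qpos(): joint angles.
- read_joint_vel(): joint speeds.
- read_effort(): joint torques, N m.
- read_eef_pos(): TCP position.
- read_tcp_rot(): TCP orientation.
- read_ft_force(): force on the tool from outside, world axes, zero at the start.
- read_ft_torque(): the same for the moment, N m.
- read_finger_gap(): finger opening in m.
Only numpy, scipy, OpenCV 4.12 (cv2) and the standard library are available. Lean on these libraries where they do the work, as an engineer would, in place of code of your own. Each camera call takes 0.05 s, during which the arm holds its last target.

## Working session

There is one attempt and no reset: what is moved stays moved. The work goes in short steps, each a Python script; the robot and the scene stay as the last script left them, time stands still between calls to the robot, and variables do not carry over. Pictures are saved under pics/ and viewed, and the job is handed in when it is done.

```bash
ls; mkdir -p pics; cat > h.py <<'E'
import numpy as np, cv2
from bench import *
def ray(cam,px):
    p=camera_params(cam);K=np.array(p["K"]);T=np.array(p["camera_from_world"])
    d=T[:3,:3].T@np.linalg.inv(K)@np.array([px[0],px[1],1.]);o=-T[:3,:3].T@T[:3,3]
    return o,d/np.linalg.norm(d)
def onz(cam,px,z):
    o,d=ray(cam,px);return o+d*(z-o[2])/d[2]
def tri(p1,p2):
    A=np.zeros((3,3));b=np.zeros(3);rs=[ray("scene",p1),ray("top",p2)]
    for o,d in rs:
        M=np.eye(3)-np.outer(d,d);A+=M;b+=M@o
    x=np.linalg.solve(A,b)
    return x,[np.linalg.norm(np.cross(x-o,d)) for o,d in rs]
def proj(cam,P):
    p=camera_params(cam);K=np.array(p["K"]);T=np.array(p["camera_from_world"])
    q=K@(T[:3,:3]@np.array(P)+T[:3,3]);return q[:2]/q[2]
E
python3 - <<'E'
from h import *
for c in("scene","top"):
    im=read_camera(c);cv2.imwrite(f"pics/a_{c}.png",cv2.resize(im[:,:,::-1],(800,600),interpolation=cv2.INTER_CUBIC))
    np.save(f"pics/a_{c}.npy",im)
    print(c,camera_params(c))
R={}
for n in["iron","iron_notch","iron_tail","holder","bed","slot","cheek","keeper_knob","track_rubber","screw_tin","pliers","screwdriver_red","glue_bottle","rerailer"]:
    for c in("scene","top"):
        r=tip_of(c,n);R[c,n]=r
        print(n,c,[(np.round(q["at"],1).tolist(),round(q["confidence"],2)) for q in r[:3]])
    try:
        x,e=tri(R["scene",n][0]["at"],R["top",n][0]["at"]);print("   ",x.round(4),np.round(e,4))
    except Exception as ex: print(ex)
print(read_time_s())
E
```

```text
pics
scene {'K': array([[360.09053867,   0.        , 257.85418172],
       [  0.        , 360.09053867, 191.37038073],
       [  0.        ,   0.        ,   1.        ]]), 'camera_from_world': array([[-0.83446521, -0.55105583, -0.00229953,  0.37891536],
       [-0.37056212,  0.5642219 , -0.73779223,  0.22883064],
       [ 0.40786215, -0.61480983, -0.67502396,  1.05333996],
       [ 0.        ,  0.        ,  0.        ,  1.        ]])}
top {'K': array([[477.64943552,   0.        , 256.7582358 ],
       [  0.        , 477.64943552, 191.109352  ],
       [  0.        ,   0.        ,   1.        ]]), 'camera_from_world': array([[-0.44735908, -0.89434616,  0.003847  ,  0.18507234],
       [-0.70020936,  0.34756783, -0.62362124,  0.39348942],
       [ 0.55639617, -0.28167633, -0.78171718,  1.72513816],
       [ 0.        ,  0.        ,  0.        ,  1.        ]])}
iron scene [([207.1, 257.6], 0.58)]
iron top [([191.7, 227.0], 0.5)]
    [0.465  0.2624 0.0174] [0.0058 0.0058]
iron_notch scene [([200.1, 259.1], 0.68)]
iron_notch top [([186.9, 229.4], 0.54)]
    [0.4716 0.2813 0.0164] [0.0012 
[... 916 characters left out ...]
.6], 0.46)]
screw_tin top [([245.2, 201.5], 0.48)]
    [ 0.9738 -0.2017 -0.77  ] [0.0581 0.0581]
pliers scene [([285.6, 170.0], 0.67), ([150.3, 304.0], 0.64)]
pliers top [([143.5, 243.5], 0.7)]
    [0.0856 0.4768 0.6365] [0.0237 0.0237]
screwdriver_red scene [([167.1, 293.9], 0.79)]
screwdriver_red top [([158.8, 243.1], 0.51)]
    [ 0.5073  0.397  -0.05  ] [0.0032 0.0032]
glue_bottle scene [([307.0, 133.3], 0.68)]
glue_bottle top [([340.5, 159.3], 0.41)]
    [ 0.5074 -0.4598  0.0337] [0.0021 0.0021]
rerailer scene [([288.8, 170.0], 0.73), ([304.3, 141.9], 0.6)]
rerailer top [([156.1, 242.3], 0.69), ([337.2, 168.8], 0.53), ([296.1, 183.0], 0.44)]
    [0.0959 0.4467 0.6096] [0.0256 0.0256]
1.5
```

View pics/a_scene.png

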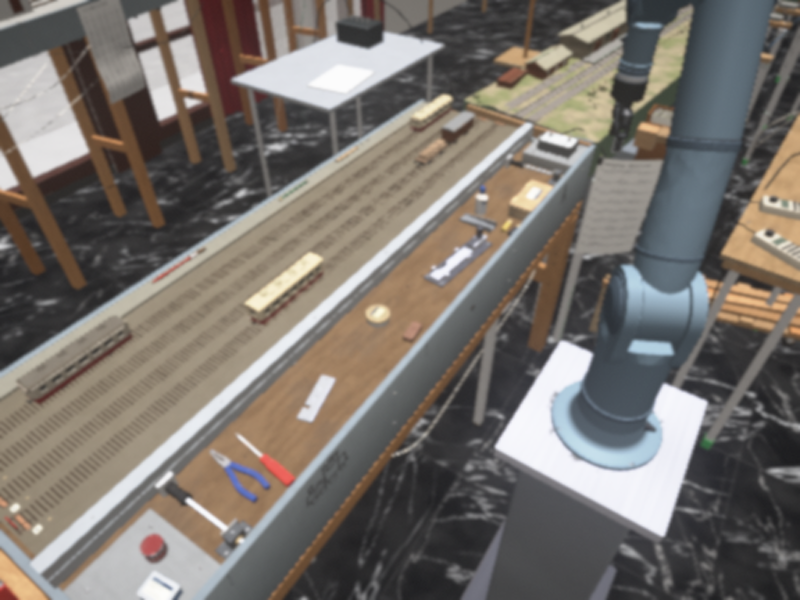

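View pics/a_top.png

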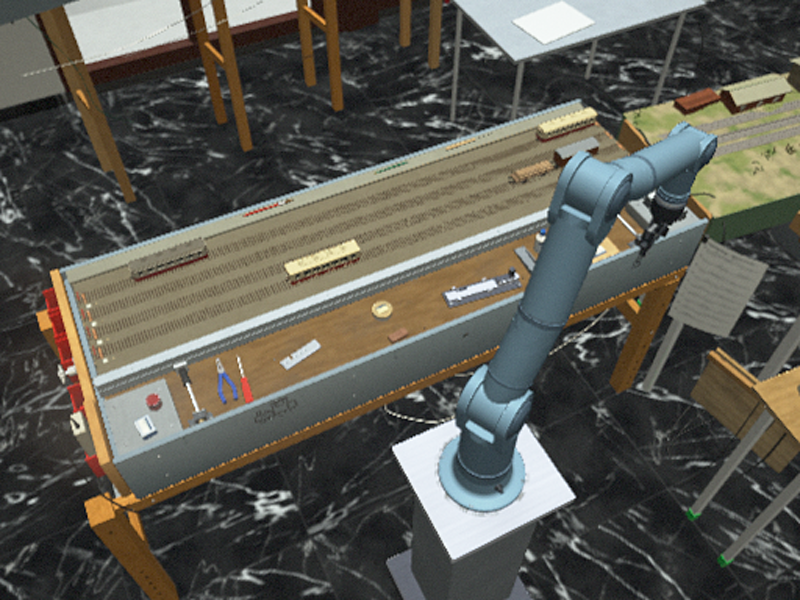

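```bash
python3 - <<'E'
from h import *
for c,(x0,y0,w,h) in {"scene":(180,110,160,170),"top":(170,140,190,110)}.items():
    im=np.load(f"pics/a_{c}.npy")[y0:y0+h,x0:x0+w]
    s=min(800/w,600/h); s=int(s)
    cv2.imwrite(f"pics/a_{c}_z.png",cv2.resize(im[:,:,::-1],None,fx=s,fy=s,interpolation=cv2.INTER_CUBIC)); print(c,s)
E
```

```text
scene 3
top 4
```

The scene view (800x600 scale) shows the iron at about (317,398), the holder at about (460,258) and the rubber at (412,331). The top view shows the iron at (300,354) and the holder at (483,288). Next I'll look at zoomed crops.

```bash
python3 - <<'E'
from h import *
for c,n,(x0,y0,w,h) in [("scene","iron",(180,230,50,45)),("scene","hold",(265,130,60,55)),("top","iron",(170,210,45,35)),("top","hold",(275,165,65,40))]:
    im=np.load(f"pics/a_{c}.npy")[y0:y0+h,x0:x0+w]
    s=int(min(800/w,600/h))
    cv2.imwrite(f"pics/z_{c}_{n}.png",cv2.resize(im[:,:,::-1],None,fx=s,fy=s,interpolation=cv2.INTER_CUBIC)); print(c,n,s)
E
```

```text
scene iron 13
scene hold 10
top iron 17
top hold 12
```

View pics/z_scene_iron.png

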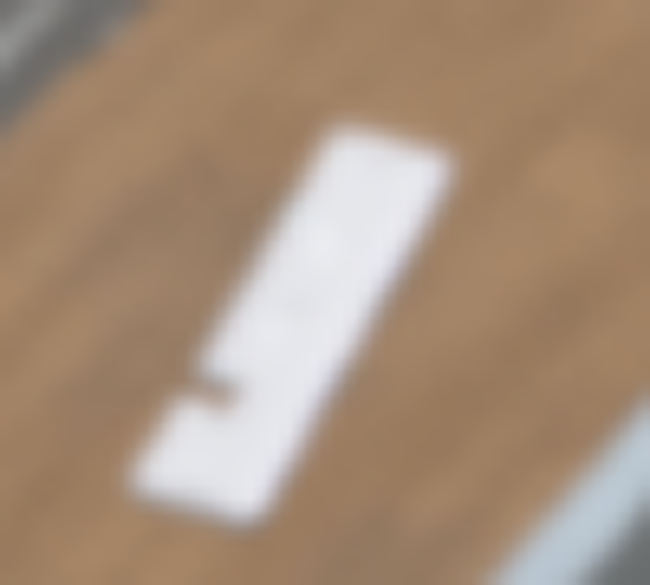

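View pics/z_scene_hold.png

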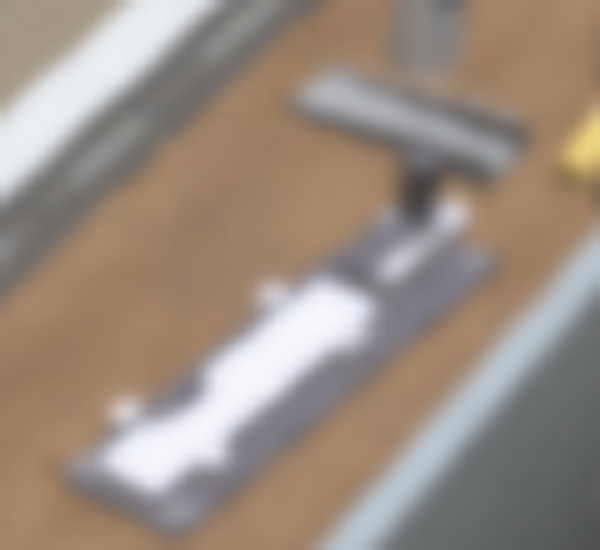

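View pics/z_top_iron.png

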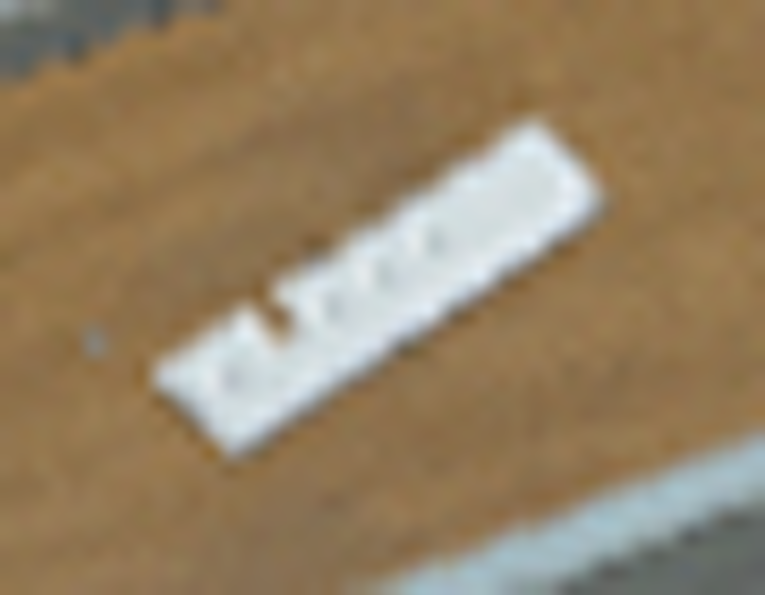

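View pics/z_top_hold.png

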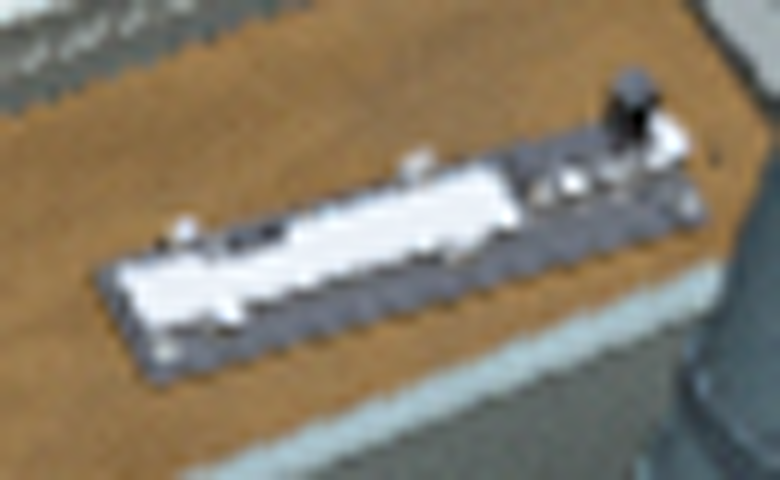

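```bash
cat > fit.py <<'E'
from h import *
from scipy.optimize import minimize
SS=8
class Cam:
    def __init__(s,c):
        p=camera_params(c);s.K=np.array(p["K"]);s.T=np.array(p["camera_from_world"])
        s.o=-s.T[:3,:3].T@s.T[:3,3]
    def px(s,P):
        q=(s.K@(s.T[:3,:3]@np.asarray(P).T+s.T[:3,3:4])).T;return q[:,:2]/q[:,2:]
def box(x0,x1,y0,y1,z0,z1):
    v=lambda *a:np.array(a,float)
    return [(v((x0,y0,z1),(x1,y0,z1),(x1,y1,z1),(x0,y1,z1)),(0,0,1)),
     (v((x0,y0,z0),(x1,y0,z0),(x1,y0,z1),(x0,y0,z1)),(0,-1,0)),(v((x0,y1,z0),(x1,y1,z0),(x1,y1,z1),(x0,y1,z1)),(0,1,0)),
     (v((x0,y0,z0),(x0,y1,z0),(x0,y1,z1),(x0,y0,z1)),(-1,0,0)),(v((x1,y0,z0),(x1,y1,z0),(x1,y1,z1),(x1,y0,z1)),(1,0,0))]
def fc(b,top,side): return [(p,n,top if n[2] else side) for p,n in b]
# painter's lists of (poly,normal,class); class 0 = background
def iron_model():
    t=np.array([(-15,-55,5),(15,-55,5),(15,20.8,5),(3,20.8,5),(3,29.2,5),(15,29.2,5),(15,55,5),(-15,55,5)],float)
    L=[f for f in fc(box(-15,15,-55,55,0,5),1,2) if f[2]==2]
    return L+[(t,(0,0,1),1)]
def holder_model():
    L=fc(box(-28,28,-143,77,0,6),1,1)
    for y in(-46,46): L+=fc(box(17,23,y-6,y+6,6,21),2,3)
    L+=fc(box(-13,13,-72,72,6,16),2,3)
    for y in(-46,46): L+=fc(box(-23,-17,y-6,y+6,6,21),2,3)
    return L
def render(cam,pose,model,win,nc):
    x,y,z,a=pose;x0,y0,w,h=win
    R=np.array([[np.cos(a),-np.sin(a),0],[np.sin(a),np.cos(a),0],[0,0,1]])
    img=np.zeros((h*SS,w*SS),np.uint8)
    for poly,n,c in model:
        P=(R@(poly/1000).T).T+[x,y,z]
        if (R@np.array(n,float))@(cam.o-P.mean(0))<=0: continue
        u=(cam.px(P)-[x0,y0]+.5)*SS-.5
        cv2.fillPoly(img,[np.round(u*16).astype(np.int32)],int(c),shift=4)
    return np.stack([cv2.resize((img==k).astype(np.float32),(w,h),interpolation=cv2.INTER_AREA) for k in range(nc)],-1)
def cost(pose,views,model,nc,sig,full=False):
    tot=0;out=[]
    for cam,im,win,wt,sg in views:
        M=render(cam,pose,model,win,nc)
        M=cv2.GaussianBlur(M,(0,0),sg)
        A=M.reshape(-1,nc);b=im.reshape(-1,3);W=wt.reshape(-1,1)
        X=np.linalg.lstsq(np.vstack([A*W,1e-2*np.eye(nc)]),np.vstack([b*W,np.zeros((nc,3))]),rcond=None)[0]
        r=((A@X-b)*W);tot+=(r**2).sum()/W.sum();out.append((M,X))
    return (tot,out) if full else tot
def fitpose(p0,views,model,nc,fixz=True):
    z=p0[2];sc=np.array([.004,.004,.004,.05])
    best=None
    idx=[0,1,3] if fixz else [0,1,2,3]
    def f(q):
        p=np.array(p0,float);p[idx]=p0_[idx]+q*sc[idx];return cost(p,views,model,nc,1)
    p0_=np.array(p0,float)
    for it in range(3):
        r=minimize(f,np.zeros(len(idx)),method="Nelder-Mead",options=dict(initial_simplex=np.vstack([np.zeros(len(idx)),np.eye(len(idx))*(1.5 if it==0 else .5)]),xatol=.005,fatol=1e-4,maxiter=250))
        p=p0_.copy();p[idx]+=r.x*sc[idx];p0_=p
    return p0_,r.fun
def view(c,im,win,wt=None,sg=None):
    x0,y0,w,h=win
    return (Cam(c),im[y0:y0+h,x0:x0+w].astype(np.float32),win,np.ones((h,w),np.float32) if wt is None else wt,sg or dict(scene=.9,top=.5)[c])
E
cat > run1.py <<'E'
from fit import *
S=np.load("pics/a_scene.npy");T=np.load("pics/a_top.npy")
vi=[view("scene",S,(184,234,38,38)),view("top",T,(175,213,34,27))]
i0=[0.468,.263,0,.3]
g=onz("top",(179,232.5),0),onz("top",(201.5,218.5),0)
d=(g[0]-g[1]);a0=np.arctan2(-d[0],d[1]);m=(g[0]+g[1])/2
print("guess",m,a0)
for nm,v in(("scene",vi[:1]),("top",vi[1:]),("both",vi)):
    print("iron",nm,*[np.round(q,4) for q in fitpose([m[0],m[1],0,a0],v,iron_model(),3)])
print("iron free z",*[np.round(q,4) for q in fitpose([m[0],m[1],0,a0],vi,iron_model(),3,False)])
E
python3 run1.py
python3 - <<'E'
import sys; sys.path.insert(0,'.')
from h import *
# base-plate corners from zooms: top view near-left end: (100,270)&(155,380) /12 + offset
for px in [(275+100/12,165+270/12),(275+155/12,165+380/12),(275+705/12,165+215/12)]: print(onz("top",px,.006))
for px in [(265+68/10,130+470/10),(265+185/10,130+530/10),(265+495/10,130+262/10)]: print(onz("scene",px,.006))
print(read_time_s())
E
```

```text
guess [0.49318287 0.25959999 0.        ] 0.21610304929575957
iron scene [0.4867 0.2554 0.     0.2495] 73.7144
iron top [0.4826 0.2555 0.     0.244 ] 223.3565
iron both [0.4852 0.2555 0.     0.2478] 443.0428
iron free z [0.4835 0.2568 0.0022 0.2508] 502.8197
[ 0.49531748 -0.16791606  0.006     ]
[ 0.44304367 -0.16143709  0.006     ]
[ 0.42097262 -0.37493962  0.006     ]
[ 0.50017935 -0.16504484  0.006     ]
[ 0.4459906  -0.15957652  0.006     ]
[ 0.4248624  -0.36966694  0.006     ]
1.5
```

```bash
cat > run2.py <<'E'
from fit import *
import sys
tag=sys.argv[1] if len(sys.argv)>1 else "a"
S=np.load(f"pics/{tag}_scene.npy");T=np.load(f"pics/{tag}_top.npy")
h0=np.array([.4655,-.2405,0,-.101])
def wt(c,win):
    x0,y0,w,h=win;W=np.zeros((h,w),np.float32);a=h0[3];ax=np.array([np.cos(a),np.sin(a)]);ay=np.array([-np.sin(a),np.cos(a)])
    for r in range(h):
        for q in range(w):
            P=onz(c,(x0+q,y0+r),.01)[:2]-h0[:2]
            if -.062<P@ay<.095 and abs(P@ax)<.045: W[r,q]=1
            # base sides only behind
            if -.150<P@ay<=-.062 and -.045<P@ax<-.02: W[r,q]=1
    return W
wins={"scene":(262,132,62,56),"top":(275,165,66,40)}
v=[view(c,im,wins[c],wt(c,wins[c])) for c,im in(("scene",S),("top",T))]
for nm,vv in(("scene",v[:1]),("top",v[1:]),("both",v)):
    p,f=fitpose(h0,vv,holder_model(),4);print("holder",nm,p.round(4),round(f,1))
    for cam,im,win,W,sg in vv if nm!="both" else []:
        M,X=cost(p,vv,holder_model(),4,1,True)[1][0]
        r=(M.reshape(-1,4)@X).reshape(im.shape)
        o=np.hstack([im,np.clip(r,0,255),np.clip(128+(im-r)*W[...,None],0,255)]).astype(np.uint8)[:,:,::-1]
        s=int(800/o.shape[1]);cv2.imwrite(f"pics/{tag}_fit_{nm}.png",cv2.resize(o,None,fx=s,fy=s,interpolation=cv2.INTER_NEAREST))
E
python3 run2.py
```

```text
Traceback (most recent call last):
  File "run2.py", line 16, in <module>
    v=[view(c,im,wins[c],wt(c,wins[c])) for c,im in(("scene",S),("top",T))]
                         ~~^^^^^^^^^^^
  File "run2.py", line 10, in wt
    P=onz(c,(x0+q,y0+r),.01)[:2]-h0[:2]
      ~~~^^^^^^^^^^^^^^^^^^^
  File "h.py", line 8, in onz
    o,d=ray(cam,px);return o+d*(z-o[2])/d[2]
        ~~~^^^^^^^^
  File "h.py", line 4, in ray
    p=camera_params(cam);K=np.array(p["K"]);T=np.array(p["camera_from_world"])
ValueError: time passes only in moves, steps and waits
```

```bash
python3 - <<'E'
s=open('h.py').read()
s=s.replace("def ray","import functools\n_cp=functools.lru_cache(None)(camera_params)\ndef ray",1).replace("p=camera_params(cam)","p=_cp(cam)")
open('h.py','w').write(s)
s=open('fit.py').read().replace("p=camera_params(c)","p=_cp(c)").replace("from h import *","from h import *\nfrom h import _cp");open('fit.py','w').write(s)
E
python3 run2.py
```

```text
holder scene [ 0.4691 -0.2368  0.     -0.0988] 313.6
holder top [ 0.4652 -0.2385  0.     -0.0942] 904.8
holder both [ 0.4666 -0.2391  0.     -0.0958] 1540.3
```

View pics/a_fit_scene.png

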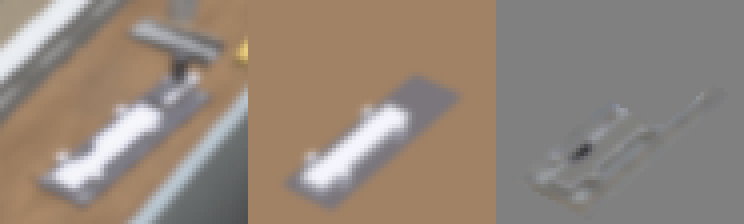

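View pics/a_fit_top.png

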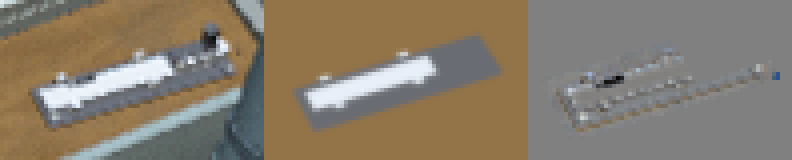

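```bash
python3 - <<'E'
from h import *
for z in(0,.02,.04,.06):
    a=[onz("scene",p,z)[:2] for p in((218.5,275),(230,260.8))];b=[onz("top",p,z)[:2] for p in((193.5,244.7),(215,235.9))]
    f=lambda q:q[0][0]+(q[1][0]-q[0][0])*(.25-q[0][1])/(q[1][1]-q[0][1])
    print(z,f(a),f(b))
    # back rail near holder? scene zoom_hold (0,280) ; top zoom (0,115)
    print("  back",onz("scene",(265,158),z)[:2],onz("top",(275,174.5),z)[:2])
import bench
from scipy.spatial.transform import Rotation as Rr
def q(a): return (Rr.from_euler('z',a)*Rr.from_euler('x',np.pi)).as_quat()
print(read_tcp_rot(),read_qpos().round(3) if hasattr(read_qpos(),'round') else read_qpos(),read_ft_force())
for off in(0,np.pi):
  # tool y along iron x: yaw such that Rz(a)*Rx(pi): tool y -> -(Rz y); want along iron x => a = yaw+-pi/2
  for nm,P,y in(("iron",(.4847,.2555,.0205),.247),("hold",(.4671,-.2377,.06),-.0965),("knob",(.455,-.356,.07),-.0965)):
    for s in(-np.pi/2,np.pi/2):
        r=inverse_kinematics(P,q(y+s)); print(nm,s,None if r is None else np.round(r,2))
  break
print(read_time_s())
E
```

```text
0 0.4026876792203715 0.4026521504718477
  back [ 0.58926883 -0.25699189] [ 0.58028047 -0.17285882]
0.02 0.39331741443861606 0.3900543455702763
  back [ 0.57523733 -0.23464026] [ 0.56544508 -0.16422809]
0.04 0.3839471496568607 0.37745654066870493
  back [ 0.56120582 -0.21228864] [ 0.55060969 -0.15559736]
0.06 0.3745768848751054 0.3648587357671336
  back [ 0.54717432 -0.18993701] [ 0.53577429 -0.14696663]
[ 9.82019437e-01  1.88779833e-01 -8.45941245e-06 -2.52530636e-05] [ 1.093  0.383  0.044  1.598 -0.018  1.161 -0.05 ] [-0.09440388  0.3751749   0.65367658]
iron -1.5707963267948966 [ 0.39  1.01 -1.25  1.94  1.11  1.12  2.04]
iron 1.5707963267948966 [ 0.16  0.71 -0.88  1.95  0.74  0.84 -0.88]
hold -1.5707963267948966 [ 0.28  0.41  0.13  2.04 -0.08  0.7  -2.78]
hold 1.5707963267948966 [ 0.71  0.44 -0.36  2.02  0.23  0.73  0.11]
knob -1.5707963267948966 [ 0.4   0.48  0.23  1.91 -0.15  0.77 -2.52]
knob 1.5707963267948966 [ 0.8   0.49 -0.25  1.89  0.17  0.79  0.36]
1.5
```

```bash
cat >> h.py <<'E'
from scipy.spatial.transform import Rotation as Rr
def Q(yaw): return (Rr.from_euler('z',yaw+np.pi/2)*Rr.from_euler('x',np.pi)).as_quat()
IR=np.array([.4847,.2555,.247]); HO=np.array([.4671,-.2377,-.0965])
def hpt(x,y,z,H=None):
    H=HO if H is None else H
    c,s=np.cos(H[2]),np.sin(H[2]);return np.array([H[0]+c*x-s*y,H[1]+s*x+c*y,z])
def st(tag=""):
    print(tag,"t%.2f"%read_time_s(),"p",np.round(read_eef_pos(),4),"F",np.round(read_ft_force(),2),"gap %.4f"%read_finger_gap())
E
python3 - <<'E'
from h import *
q=Q(IR[2])
move_ptp((IR[0],IR[1],.12),q);st("above")
move_gripper(.044,40);st("open")
movel((IR[0],IR[1],.03),speed=.15);st("dn")
f0=np.array(read_ft_force())
z=.026
while z>.010:
    movel((IR[0],IR[1],z),speed=.03)
    f=np.array(read_ft_force())-f0
    print(round(z,4),f.round(2),round(read_eef_pos()[2],4))
    if abs(f[2])>2.5:break
    z-=.001
st("contact")
E
```

```text
above t4.66 p [0.4855 0.2544 0.1199] F [-0.29 -0.51  0.24] gap 0.0853
open t5.14 p [0.4847 0.2555 0.12  ] F [-0.53 -0.11  0.04] gap 0.0442
dn t5.89 p [0.4851 0.2561 0.0305] F [0.57 0.49 0.5 ] gap 0.0442
0.026 [-1.23  0.41 -0.32] 0.0266
0.025 [-0.13 -0.46 -0.08] 0.0251
0.024 [-0.44 -0.52 -1.18] 0.0239
0.023 [-0.91 -1.48 -0.99] 0.0229
0.022 [-0.31 -0.81 -0.9 ] 0.0219
0.021 [-1.24 -0.84 -0.26] 0.0209
0.02 [-0.8  -1.34 -0.03] 0.0199
0.019 [-0.42 -1.42 -0.43] 0.0189
0.018 [-0.75 -0.82 -0.46] 0.0179
0.017 [-0.62 -1.02  0.42] 0.0172
0.016 [-2.3  -2.33  7.69] 0.0171
contact t8.68 p [0.4849 0.2557 0.0171] F [-1.73 -1.83  8.18] gap 0.0441
```

```bash
python3 - <<'E'
from h import *
q=Q(IR[2])
movel((IR[0],IR[1],.0193),speed=.03)
move_gripper(.02,50);st("grip")
movel((IR[0],IR[1],.10),speed=.2);st("lift")
P=hpt(0,0,.075); move_ptp((P[0],P[1],.10),Q(HO[2]));pause(.2);st("over")
for c in("scene","top"):
    im=read_camera(c);np.save(f"pics/b_{c}.npy",im)
    x0,y0,w,h={"scene":(250,105,90,80),"top":(265,135,85,80)}[c];s=int(min(800/w,600/h))
    cv2.imwrite(f"pics/b_{c}.png",cv2.resize(im[y0:y0+h,x0:x0+w,::-1],None,fx=s,fy=s,interpolation=cv2.INTER_CUBIC)); print(s)
E
```

```text
grip t9.22 p [0.4849 0.2556 0.0194] F [0.19 0.04 2.2 ] gap 0.0280
lift t9.77 p [0.4842 0.2547 0.0993] F [-0.03  0.09 -2.81] gap 0.0275
over t11.76 p [ 0.4677 -0.2364  0.1001] F [ 0.68  0.5  -2.12] gap 0.0279
7
7
```

View pics/b_scene.png

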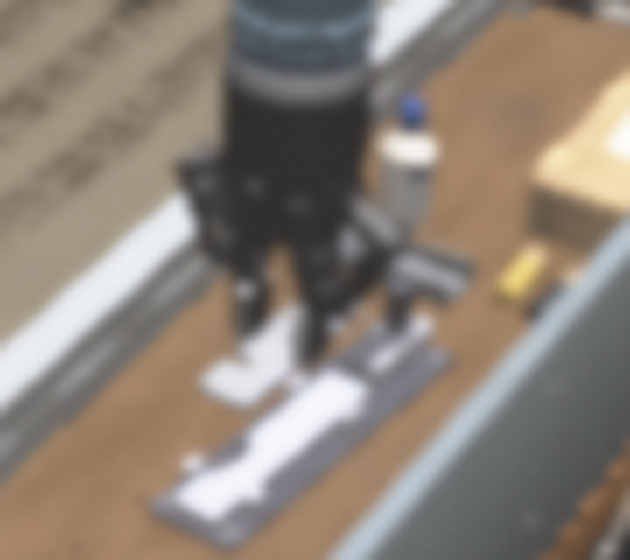

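View pics/b_top.png

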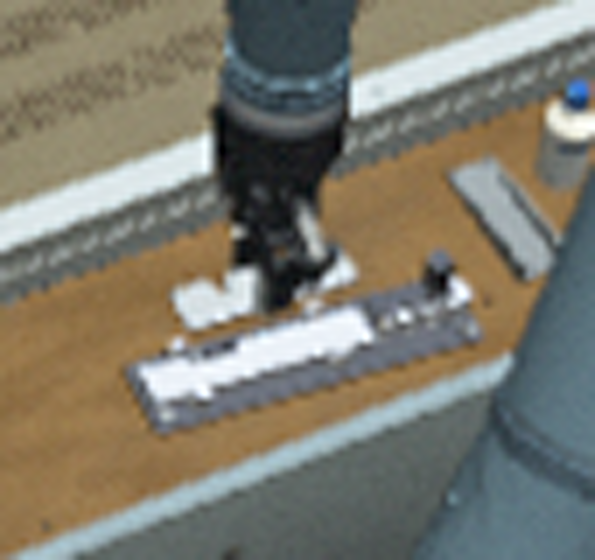

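```bash
cat > run3.py <<'E'
from fit import *
HS={"scene":[.4691,-.2368,0,-.0988],"top":[.4652,-.2385,0,-.0942]}
S=np.load("pics/b_scene.npy");T=np.load("pics/b_top.npy")
e=np.array(read_eef_pos()) 
Z=.1001-.0193
wins={"scene":(272,140,34,30),"top":(284,163,38,26)}
V=[]
for c,im in(("scene",S),("top",T)):
    win=wins[c];x0,y0,w,h=win;cam=Cam(c)
    g=im[y0:y0+h,x0:x0+w].astype(int)
    W=np.ones((h,w),np.float32)
    dark=(g.max(2)<95).astype(np.uint8)
    hm=(render(cam,HS[c],holder_model(),win,4)[...,0]<.98).astype(np.uint8)
    bad=cv2.dilate(dark,np.ones((3,3)))|cv2.dilate(hm,np.ones((3,3)))
    # grey/blue non-brown & non white => finger parts
    a=HO[2];c_,s_=np.cos(a),np.sin(a)
    for r in range(h):
        for k in range(w):
            P=onz(c,(x0+k,y0+r),Z)[:2]-HO[:2]; yy=-s_*P[0]+c_*P[1]
            if abs(yy)<.020: bad[r,k]=1
            if abs(yy)>.075 or abs(c_*P[0]+s_*P[1])>.035: bad[r,k]=1
    W[bad>0]=0
    V.append((cam,g.astype(np.float32),win,W,dict(scene=.9,top=.5)[c]))
p0=[.4677,-.2364,Z,HO[2]]
for nm,vv in(("scene",V[:1]),("top",V[1:])):
    p,f=fitpose(p0,vv,iron_model(),3);print(nm,p.round(4),round(f,1))
    M,X=cost(p,vv,iron_model(),3,1,True)[1][0];cam,im,win,W,sg=vv[0]
    r=(M.reshape(-1,3)@X).reshape(im.shape)
    o=np.hstack([im,np.clip(r,0,255),np.clip(128+(im-r)*W[...,None],0,255),W[...,None]*np.array([255,255,255])]).astype(np.uint8)[:,:,::-1]
    s=int(800/o.shape[1]);cv2.imwrite(f"pics/b_fit_{nm}.png",cv2.resize(o,None,fx=s,fy=s,interpolation=cv2.INTER_NEAREST))
    H=np.array(HS[nm]);d=p[:2]-H[:2];print("rel holder x,y mm, yaw:",(1e3*(np.cos(H[3])*d[0]+np.sin(H[3])*d[1])).round(2),(1e3*(-np.sin(H[3])*d[0]+np.cos(H[3])*d[1])).round(2),(p[3]-H[3]).round(4))
st()
print(Rr.from_quat(read_tcp_rot()).as_matrix().round(4))
E
python3 run3.py
```

```text
scene [ 0.4664 -0.2336  0.0808 -0.0959] 574.3
rel holder x,y mm, yaw: -2.97 2.92 0.0029
top [ 0.4626 -0.2358  0.0808 -0.0887] 472.4
rel holder x,y mm, yaw: -2.87 2.49 0.0055
 t11.86 p [ 0.4675 -0.2369  0.1001] F [-1.13 -0.   -1.15] gap 0.0278
[[ 9.480e-02  9.955e-01  2.000e-04]
 [ 9.955e-01 -9.480e-02  1.000e-04]
 [ 2.000e-04  2.000e-04 -1.000e+00]]
```

```bash
python3 -c "
import cv2,numpy as np
a=cv2.imread('pics/b_fit_scene.png');b=cv2.imread('pics/b_fit_top.png');w=max(a.shape[1],b.shape[1])
p=lambda i:cv2.copyMakeBorder(i,0,0,0,w-i.shape[1],0);cv2.imwrite('pics/b_fits.png',np.vstack([p(a),p(b)]))"
```

```text
(no output)
```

View pics/b_fits.png

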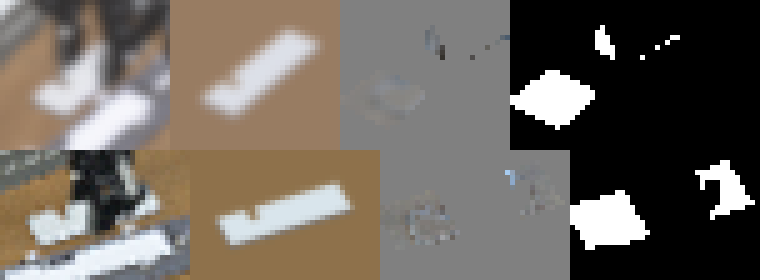

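```bash
python3 - <<'E'
from fit import *
HS={"scene":[.4691,-.2368,-.0988],"top":[.4652,-.2385,-.0942]}
for c in HS:
    im=np.load(f"pics/a_{c}.npy").astype(np.float32).mean(2);cam=Cam(c)
    ys=np.arange(-4,56,3)
    print(c,"y   ",ys.tolist())
    for x in(4,9,13,17,21):
        P=np.array([hpt(x/1e3,y/1e3,.016,np.array(HS[c])) for y in ys]);u=cam.px(P).astype(np.float32)
        print(x,cv2.remap(im,u[None,:,0],u[None,:,1],cv2.INTER_CUBIC)[0].astype(int).tolist())
    x0,y0=cam.px([hpt(.009,.025,.016,np.array(HS[c]))])[0].astype(int)
    im=np.load(f"pics/a_{c}.npy")[y0-12:y0+13,x0-16:x0+17,::-1]
    cv2.imwrite(f"pics/slot_{c}.png",cv2.resize(im,None,fx=20,fy=20,interpolation=cv2.INTER_NEAREST))
E
```

```text
scene y    [-4, -1, 2, 5, 8, 11, 14, 17, 20, 23, 26, 29, 32, 35, 38, 41, 44, 47, 50, 53]
4 [247, 246, 247, 244, 242, 236, 228, 223, 217, 220, 217, 226, 227, 231, 236, 238, 241, 245, 245, 246]
9 [242, 237, 237, 227, 208, 190, 171, 161, 157, 158, 165, 175, 181, 195, 203, 219, 226, 233, 239, 239]
13 [215, 213, 200, 187, 163, 146, 133, 129, 129, 135, 138, 147, 153, 159, 176, 190, 206, 213, 218, 218]
17 [171, 168, 157, 148, 135, 130, 126, 127, 128, 130, 132, 133, 140, 148, 161, 181, 188, 189, 187, 178]
21 [140, 138, 134, 131, 129, 128, 128, 128, 128, 129, 131, 136, 143, 162, 179, 194, 198, 185, 168, 152]
top y    [-4, -1, 2, 5, 8, 11, 14, 17, 20, 23, 26, 29, 32, 35, 38, 41, 44, 47, 50, 53]
4 [241, 243, 243, 242, 243, 232, 227, 229, 229, 230, 225, 221, 227, 235, 239, 238, 243, 244, 241, 239]
9 [242, 238, 242, 254, 223, 161, 134, 132, 139, 140, 137, 134, 159, 186, 178, 196, 230, 241, 242, 246]
13 [198, 208, 210, 204, 150, 86, 64, 79, 103, 106, 88, 83, 132, 157, 146, 158, 194, 217, 211, 205]
17 [137, 142, 144, 133, 114, 99, 92, 100, 108, 111, 104, 113, 136, 138, 123, 110, 133, 153, 150, 136]
21 [111, 103, 101, 112, 112, 110, 113, 115, 115, 116, 115, 120, 122, 129, 135, 159, 170, 152, 110, 77]
```

View pics/slot_top.png

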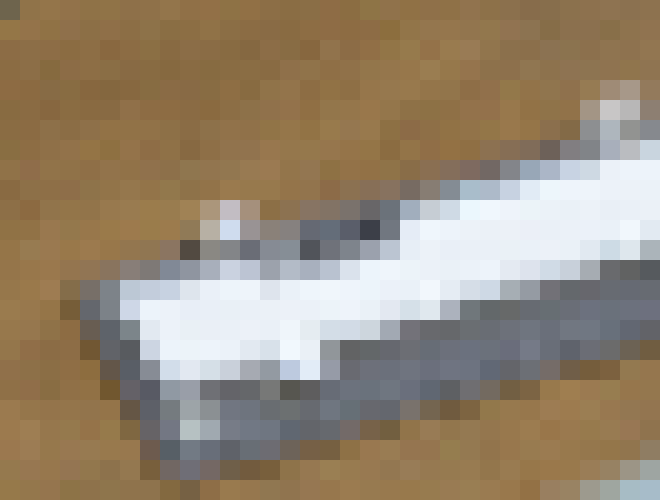

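```bash
python3 - <<'E'
from h import *
DX,DY=.0029,-.0027   # tcp (holder frame) = iron desired + D
q=Q(HO[2]-.004)
def go(x,y,z,sp): movel(hpt(x+DX,y+DY,z),q,speed=sp)
move_gripper(.02,80)
go(0,.005,.10,.1); go(0,.005,.046,.12); pause(.15)
f0=np.mean([read_ft_force() for _ in range(3)],0)
z=.0435
while z>.0345:
    go(0,.005,z,.03); f=np.array(read_ft_force())-f0
    print(round(z,4),f.round(2),np.round(read_eef_pos(),4))
    if f[2]>2.5: break
    z-=.0008
st("c")
np.save("f0.npy",f0)
E
```

```text
0.0435 [ 0.5  -0.47 -0.84] [ 0.4703 -0.2358  0.0437]
0.0427 [ 2.3   1.48 -0.17] [ 0.4702 -0.2357  0.0427]
0.0419 [ 0.16  0.62 -0.99] [ 0.4702 -0.2357  0.0418]
0.0411 [ 0.29  0.6  -0.66] [ 0.4701 -0.2356  0.041 ]
0.0403 [0.09 0.04 0.83] [ 0.4703 -0.2357  0.0404]
0.0395 [-1.    0.23  3.48] [ 0.4704 -0.2358  0.0399]
c t14.57 p [ 0.4704 -0.2358  0.0399] F [-1.23  0.16  2.84] gap 0.0265
```

```bash
cat >> h.py <<'E'
DX,DY=.0029,-.0027
qh=Q(HO[2]-.004)
def go(x,y,z,sp): movel(hpt(x+DX,y+DY,z),qh,speed=sp)
E
python3 - <<'E'
from h import *
f0=np.load("f0.npy"); z=.0395
y=.005
while y<.0142:
    y+=.0008; go(0,y,z,.02); f=np.array(read_ft_force())-f0; p=read_eef_pos()
    print(round(y,4),round(z,4),f.round(2),np.round(p,4))
    if p[2]<.0393 and f[2]<1.5 and z<.0393: break
    if f[2]>7: z+=.0003
    elif f[2]<1.5: z-=.0004
    if z<.0375: break
st()
E
```

```text
0.0058 0.0395 [-0.88 -1.91  4.32] [ 0.4704 -0.2357  0.0398]
0.0066 0.0395 [-0.31 -2.91  5.45] [ 0.4705 -0.2351  0.0397]
0.0074 0.0395 [-0.77 -3.    4.69] [ 0.4709 -0.2336  0.0397]
0.0082 0.0395 [ 0.23 -2.98  4.95] [ 0.471  -0.2324  0.0396]
0.009 0.0395 [ 0.04 -2.28  3.56] [ 0.4709 -0.2313  0.0395]
0.0098 0.0395 [ 0.32 -0.51 -0.24] [ 0.4699 -0.2292  0.0387]
0.0106 0.0391 [ 0.87  0.76 -1.18] [ 0.4699 -0.229   0.0384]
 t16.32 p [ 0.4699 -0.229   0.0384] F [ 0.64  0.68 -1.83] gap 0.0270
```

```bash
python3 - <<'E'
from h import *
f0=np.load("f0.npy"); z=.0391
y=.0102
while z>.0340:
    z-=.0006; go(0,y,z,.02); f=np.array(read_ft_force())-f0; p=read_eef_pos()
    print(round(y,4),round(z,4),f.round(2),np.round(p,4))
    if f[2]>3.5: break
st()
E
```

```text
0.0102 0.0385 [ 0.91  1.17 -0.74] [ 0.4702 -0.2299  0.0381]
0.0102 0.0379 [-0.28  2.09  0.36] [ 0.4704 -0.23    0.0377]
0.0102 0.0373 [-1.16  3.19 -0.79] [ 0.4707 -0.23    0.0373]
0.0102 0.0367 [-0.74  3.05 -0.6 ] [ 0.4709 -0.2301  0.0367]
0.0102 0.0361 [ 0.42  4.57 -0.4 ] [ 0.4711 -0.2301  0.0362]
0.0102 0.0355 [0.58 4.81 1.77] [ 0.4711 -0.2301  0.0357]
0.0102 0.0349 [-0.83  5.07  6.41] [ 0.4711 -0.2301  0.0356]
 t18.07 p [ 0.4711 -0.2301  0.0356] F [-1.05  5.    5.77] gap 0.0265
```

```bash
python3 - <<'E'
from h import *
f0=np.load("f0.npy")
go(0,.0110,.0353,.02); print((np.array(read_ft_force())-f0).round(2),np.round(read_eef_pos(),4))
move_gripper(.046);st("rel")
go(0,.0110,.10,.2);st("up")
move_ptp(hpt(-.0,-.02,.22),qh);st()
for c in("scene","top"):
    im=read_camera(c);np.save(f"pics/c_{c}.npy",im)
    x0,y0,w,h={"scene":(262,125,65,60),"top":(272,150,72,58)}[c];s=int(min(800/w,600/h))
    cv2.imwrite(f"pics/c_{c}.png",cv2.resize(im[y0:y0+h,x0:x0+w,::-1],None,fx=s,fy=s,interpolation=cv2.INTER_CUBIC)); print(s)
E
```

```text
[0.26 3.82 4.67] [ 0.4711 -0.23    0.0356]
rel t18.65 p [ 0.4704 -0.2311  0.0351] F [-0.4  -1.26 -0.74] gap 0.0461
up t19.12 p [ 0.471  -0.2304  0.1006] F [ 0.58 -0.34 -1.12] gap 0.0459
 t19.68 p [ 0.4644 -0.2579  0.2195] F [-0.68 -0.26 -0.55] gap 0.0463
10
10
```

View pics/c_scene.png

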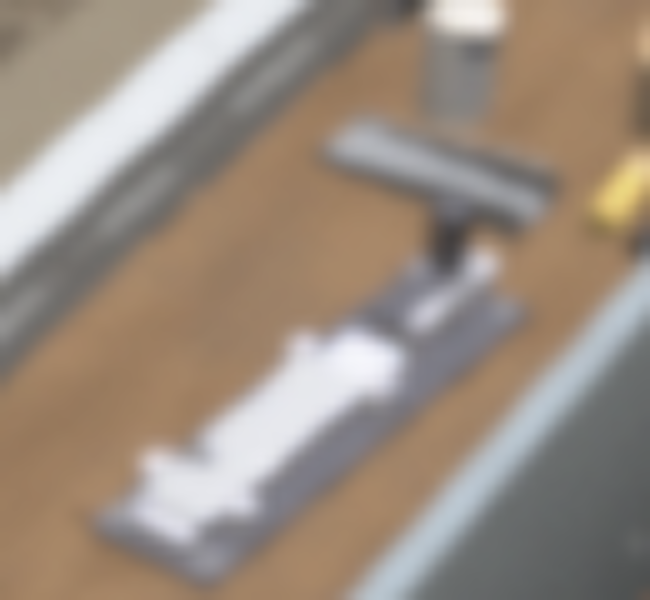

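View pics/c_top.png

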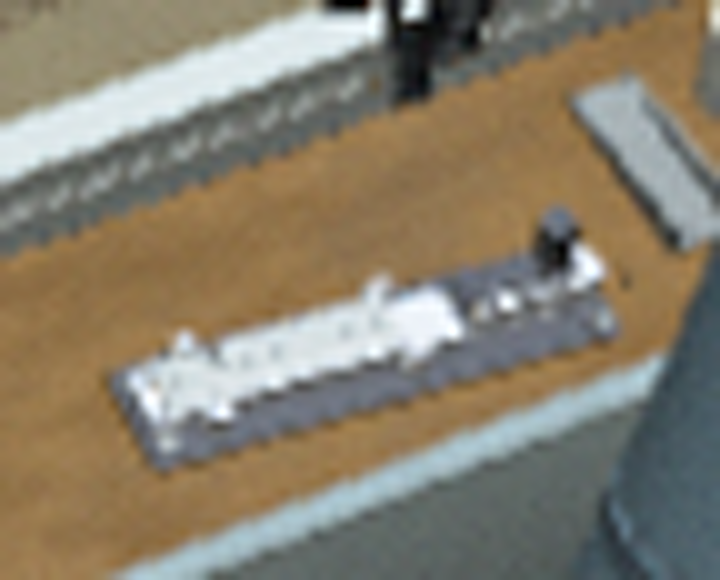

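The iron now lies between the cheeks (scene crop ≈(200,450), top crop ≈(290,350)). Its bright end no longer overhangs at an angle, and the keeper knob shows at top (555,225). Next I'll check the knob's position, grip it, and slide the keeper home.

```bash
python3 - <<'E'
from h import *
r=[tip_of(c,"keeper_knob") for c in("scene","top")]; print(r)
try: print(tri(r[0][0]["at"],r[1][0]["at"]))
except Exception as e: print(e)
for k,c in enumerate(("scene","top")):
    if r[k]: print(c,onz(c,r[k][0]["at"],.058))
print("pred",hpt(0,-.1175,.058),"robot",hpt(DX,-.1175,.058))
E
```

```text
[[{'at': [305.7, 144.3], 'confidence': 0.6}], [{'at': [329.8, 167.9], 'confidence': 0.46}]]
(array([ 0.4786785 , -0.38750759,  0.03526553]), [np.float64(0.002448563596633516), np.float64(0.0024485635966336027)])
scene [ 0.46229762 -0.35537292  0.058     ]
top [ 0.46583426 -0.37544742  0.058     ]
pred [ 0.45577884 -0.35465333  0.058     ] robot [ 0.45866535 -0.35493275  0.058     ]
```

```bash
python3 - <<'E'
from h import *
print(onz("top",(327.5,171),.058),onz("scene",(262+44.5,125+20.5),.058), tri((306.5,145.5),(327.5,171)))
x,y=DX,-.1175
move_ptp(hpt(x,y,.12),Q(HO[2]));st("above")
movel(hpt(x,y,.075),speed=.12)
f0=np.mean([read_ft_force() for _ in range(3)],0)
for z in(.068,.060,.053):
    movel(hpt(x,y,z),speed=.06);f=np.array(read_ft_force())-f0;print(z,f.round(2))
    if f[2]>4:break
st("down")
for c in("scene","top"):
    im=read_camera(c)
    x0,y0,w,h={"scene":(262,105,65,60),"top":(290,130,72,58)}[c];s=int(min(800/w,600/h))
    cv2.imwrite(f"pics/d_{c}.png",cv2.resize(im[y0:y0+h,x0:x0+w,::-1],None,fx=s,fy=s,interpolation=cv2.INTER_CUBIC))
E
```

```text
[ 0.4552241  -0.35730727  0.058     ] [ 0.45584576 -0.34985612  0.058     ] (array([ 0.46177646, -0.3627955 ,  0.0482192 ]), [np.float64(0.00014939479006458666), np.float64(0.0001493947900647576)])
above t20.50 p [ 0.4593 -0.3532  0.1198] F [ 0.16 -0.31  0.34] gap 0.0461
0.068 [-0.1  -0.69 -0.16]
0.06 [ 0.55 -1.34 -0.74]
0.053 [ 1.27  0.16 -1.01]
down t21.84 p [ 0.4582 -0.3546  0.0524] F [ 0.85  0.54 -0.72] gap 0.0459
```

View pics/d_scene.png

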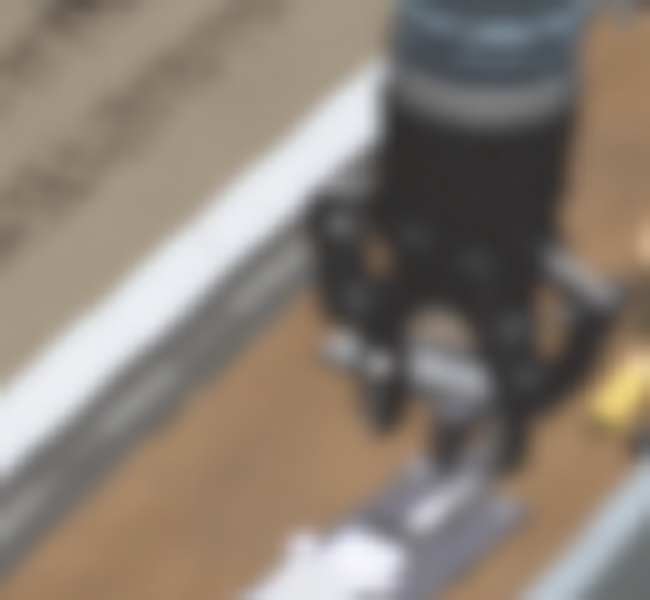

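View pics/d_top.png

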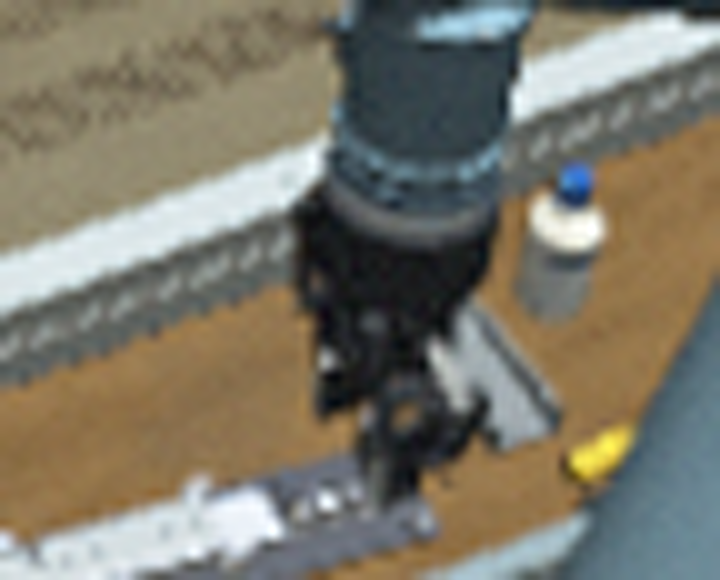

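The scene view shows the fingers on either side of the knob, at about (445,450), and nothing else is being touched. Gripping lightly and sliding.

```bash
python3 - <<'E'
from h import *
x,y=DX,-.1175
f0=np.array(read_ft_force())
move_gripper(.005,30);st("grip")
if .008<read_finger_gap()<.018:
    d=0
    p0=np.array(read_eef_pos())
    while d<.043:
        d+=.004 if d<.032 else .001
        movel(hpt(x,y+d,.053),speed=.06);f=np.array(read_ft_force())-f0;p=np.array(read_eef_pos())
        print(round(d,4),f.round(2),np.round(p,4),"along %.4f"%((p-p0)@np.array([-np.sin(HO[2]),np.cos(HO[2]),0])))
        if np.linalg.norm(f[:2])>9 and d>.03: break
st()
E
```

```text
grip t22.32 p [ 0.4581 -0.3551  0.0532] F [-1.89  0.71  2.87] gap 0.0133
0.004 [-2.62 -0.68  4.18] [ 0.4585 -0.3511  0.0532] along 0.0040
0.008 [-4.65 -0.77  6.23] [ 0.459  -0.3467  0.0532] along 0.0084
0.012 [-3.48 -0.41  5.44] [ 0.4595 -0.3424  0.0532] along 0.0127
0.016 [-4.15 -0.3   6.42] [ 0.4599 -0.3384  0.0532] along 0.0168
0.02 [-4.29  0.3   6.2 ] [ 0.4603 -0.3344  0.0532] along 0.0208
0.024 [-4.02  0.48  5.14] [ 0.4607 -0.3303  0.0532] along 0.0249
0.028 [-3.78 -0.81  5.63] [ 0.4612 -0.3263  0.0532] along 0.0289
0.032 [-3.66 -0.18  5.49] [ 0.4616 -0.3223  0.0532] along 0.0330
0.033 [-3.16 -0.61  4.92] [ 0.4617 -0.3218  0.0532] along 0.0335
0.034 [-3.81 -0.31  4.64] [ 0.4617 -0.3209  0.0532] along 0.0343
0.035 [-4.42 -1.    4.98] [ 0.4619 -0.3199  0.0532] along 0.0353
0.036 [-3.65 -1.01  4.97] [ 0.462  -0.319   0.0532] along 0.0363
0.037 [-3.95 -1.39  5.85] [ 0.462  -0.318   0.0532] along 0.0373
0.038 [-3.6  -1.03  4.63] [ 0.4621 -0.3176  0.0532] along 0.0377
0.039 [-3.7  -4.22  4.69] [ 0.4621 -0.3176  0.0532] along 0.0377
0.04 [-3.41 -5.09  3.23] [ 0.4621 -0.3175  0.0532] along 0.0378
0.041 [-3.52 -6.18  3.64] [ 0.4621 -0.3175  0.0533] along 0.0378
0.042 [-4.24 -7.54  2.87] [ 0.4621 -0.3175  0.0533] along 0.0378
0.043 [-3.94 -8.13  2.07] [ 0.4621 -0.3174  0.0533] along 0.0379
 t27.07 p [ 0.4621 -0.3174  0.0533] F [-3.85 -7.96  2.38] gap 0.0131
```

```bash
python3 - <<'E'
from h import *
x,y=DX,-.1175
movel(hpt(x,y+.039,.053),speed=.04);st("relax")
move_gripper(.044);st("open")
movel(hpt(x,y+.0385,.11),speed=.15);st("up")
move_ptp((.36,-.50,.25),Q(HO[2]));st("away")
for c in("scene","top"):
    im=read_camera(c);np.save(f"pics/e_{c}.npy",im)
    x0,y0,w,h={"scene":(262,115,65,70),"top":(272,150,72,58)}[c];s=int(min(800/w,600/h))
    cv2.imwrite(f"pics/e_{c}.png",cv2.resize(im[y0:y0+h,x0:x0+w,::-1],None,fx=s,fy=s,interpolation=cv2.INTER_CUBIC))
    cv2.imwrite(f"pics/e_{c}_full.png",im[:,:,::-1])
E
```

```text
relax t27.32 p [ 0.4621 -0.3176  0.0532] F [-3.91 -4.3   4.42] gap 0.0133
open t27.73 p [ 0.463  -0.315   0.0528] F [ 0.26 -0.23 -0.17] gap 0.0438
up t28.26 p [ 0.4623 -0.3167  0.1101] F [ 0.25 -1.02 -0.61] gap 0.0443
away t29.25 p [ 0.3608 -0.4976  0.2484] F [-0.14  0.34 -0.84] gap 0.0439
```

View pics/e_scene.png

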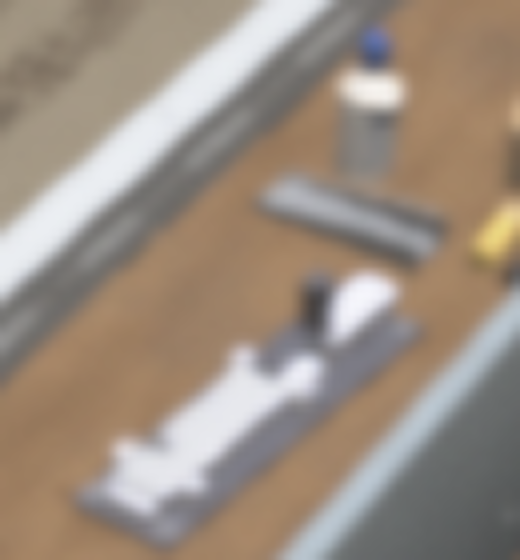

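View pics/e_top.png

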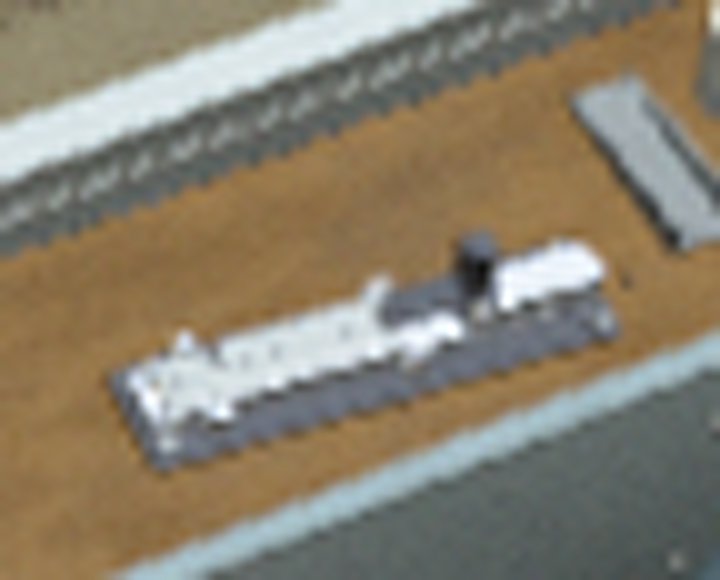

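View pics/e_top_full.png

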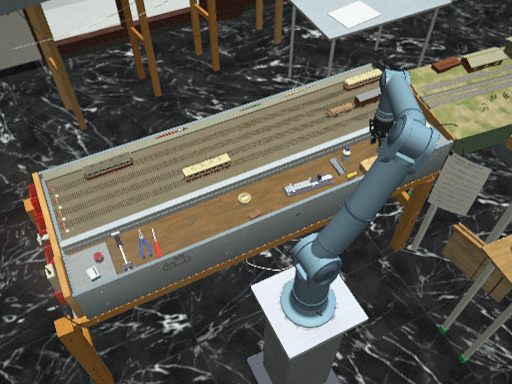

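```bash
cat > run4.py <<'E'
from fit import *
HS={"scene":[.4691,-.2368,0,-.0988],"top":[.4652,-.2385,0,-.0942]}
wins={"scene":(262,140,50,50),"top":(275,170,50,35)}
def model(x,y,z,ra,tilt):
    L=holder_model()
    I=[]
    for p,n,c in iron_model():
        p=p.copy(); p[:,2]+=z+tilt*p[:,1]
        R=np.array([[np.cos(ra),-np.sin(ra)],[np.sin(ra),np.cos(ra)]]);p[:,:2]=p[:,:2]@R.T+[x,y]
        I.append((p,n,4 if c==1 else 3))
    k=next(i for i,f in enumerate(L) if f[0][:,0].max()==-17)
    return L[:k]+I+L[k:]
V={}
for c in wins:
    im=np.load(f"pics/c_{c}.npy");x0,y0,w,h=wins[c];cam=Cam(c);W=np.zeros((h,w),np.float32)
    H=HS[c]
    for r in range(h):
        for k in range(w):
            P=onz(c,(x0+k,y0+r),.016)[:2]-H[:2];a=H[3]
            X=np.cos(a)*P[0]+np.sin(a)*P[1];Y=-np.sin(a)*P[0]+np.cos(a)*P[1]
            if -.065<Y<.095 and abs(X)<.04:W[r,k]=1
    V[c]=(cam,im[y0:y0+h,x0:x0+w].astype(np.float32),wins[c],W,dict(scene=.9,top=.5)[c])
def f(q,z,tilt):
    m=model(q[0],q[1],z,q[2]/100,tilt)
    return sum(cost(HS[c],[V[c]],m,5,1) for c in V)
for nm,z,t in(("flat16",16,0),("flat21",21,0),("tilt on pin",18.8,5/90),("flat18",18,0),("flat14",14,0)):
    r=minimize(f,[0,10,0],args=(z,t),method="Nelder-Mead",options=dict(initial_simplex=[[0,10,0],[1.5,10,0],[0,12,0],[0,10,2]],xatol=.03,fatol=.1,maxiter=120))
    print(nm,r.x.round(2),round(r.fun,1))
E
python3 run4.py
```

```text
flat16 [0.03 9.78 0.78] 802.0
flat21 [-3.36 12.72  0.7 ] 800.0
tilt on pin [-2.01 11.5   4.35] 836.0
flat18 [-1.31  9.72  0.25] 796.1
flat14 [1.7  8.32 0.36] 814.9
```

```bash
python3 - <<'E'
from h import *
sign_off()
E
```

```text
the job is handed in; nothing more can be done
```

The iron is in the holder with its notch over the pin, the keeper is fully home, and the job is handed in. It took about 29 s of the 61 s allowed.

**Seating the iron:**
- I lowered the iron lightly onto the pin and slid it along +y, with no more than about 6 N of contact force. The notch dropped in at roughly holder y = +10 mm.
- It then went down to bed height, about 4.4 mm below first contact. A 5 N side force built up on the way down, which fits the notch wall bearing on the pin.

**Keeper:** I gripped the knob and slid it 37.8 mm to the end stop, where it stopped moving and the force rose to 8 N. The lip passed over the iron's end without jamming. I then opened the gripper and backed away clear.

**Last checks:**
- The final pictures show the iron between the cheeks and the keeper over its end. The tools and blocks visible in the top view look unmoved.
- A fit of the iron in the pictures taken before the keeper was closed, assuming it lies flush, puts it at holder x = 0.0, y = +9.8 mm, turned about 0.008 rad.
- **Flushness:** the cameras could not confirm it. Fits at heights of 16, 18 and 21 mm matched about equally well, so it rests on the touch readings and the lip clearing.
- **Position disagreements:** the two cameras differed by about 4 mm in x, and both by about 3 mm from the arm, so I corrected by comparing the held iron with the holder in the same pictures. The network's knob position was about 2 cm out in the top view, so I went by the fitted holder pose.

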